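# Pack the matching gift boxes

## Robot

A 6-joint arm with a two-finger parallel gripper is mounted at the origin on the work surface. World frame = base frame: x ahead of the robot, y to its left, z up, the work surface at z = 0. Lengths are in m, angles in rad, forces in N, time in s.
With the tool pointing down it reaches from about 0.35 to 0.975 m from the base axis. Payload 4.9 kg.
Tool frame: the origin (TCP) lies midway between the tips of the shut fingers; the grasp point (between the pads) lies 19 mm behind it (bot.hold_point_z is the distance from the TCP to the grasp point, in m); z points along the fingers, y is the line along which they close (so a half turn about z gives the same grasp; the last joint's range is limited). The gripper opens to 85 mm and grips with 20 to 120 N. Pads are 22 mm wide; open, the fingers measure 114 mm over their backs; the gripper's body (76 mm by 85 mm) begins 54 mm behind the grasp point. The pads swing forward as they close: fully open they stand 13 mm farther back than shut.
Start: joints at [1.217, 0.053, 1.613, -0, 1.476, -0.119], TCP at [0.145, 0.608, 0.231] pointing down, gripper open.
Joint ranges: [-3.01, 3.01], [-1.01, 2.22], [0.06, 2.58], [-1.02, 4.17], [0.09, 2.62], [-3.14, 3.14]. Speed limits (rad/s): [2.57, 2.57, 3.14, 3.14, 3.14, 3.14].

## Interface

Orientations are given as a rotation vector (axis times angle).
In Python, from workcell import bot, grab_frame, calibration, models gives the robot as it stands.
- The arm moves only by the tool arm_command, never from a script. Its arguments are lists of equal length, an entry for each row: "turn": the turn, a rotation vector about the tool's x, y, z as a fraction of full scale, a list of three; "travel": the shift along the tool's x, y, z as a fraction of full scale, a list of three; "gripper": the opening, from 0 (shut) to 1 (fully open). A call has 1 to 12 rows; each row is the pose to reach, as a shift and turn from the pose commanded when the call began, along the tool's axes at that moment; what a row does not reach only later rows make up. Full scale, the value 1, is 0.4 m for a shift and 90 degrees for a turn. A row lasts 1/12 s, in which the tool goes at most 41.7 mm and 7.16 degrees, less where a joint would pass 70% of its speed; a pose out of reach is approached as far as the arm can. A call with a number of a shift or a turn outside -1 to 1 is refused whole. A call with a gripper value outside its range is refused whole. The fingers move at their own pace and stop on an object; the grip force is fixed at half the most. Time passes only in rows, so rows that repeat a pose let the fingers close. It gives the time, the measured TCP pose, the force, the opening and the grip force at its end, in the units of the state.
- bot.sense(): the state, without advancing time (a new reading comes with each control period).
- grab_frame(name): name is "side" or "top"; returns the picture (400x640x3 uint8, red, green, blue); there is no depth.
- calibration(name): a dict with "fx", "fy", "cx", "cy" (pixels), "rvec" (rotation vector, rad) and "tvec" (3), from world to camera coordinates, as OpenCV has them. Camera axes: x right, y down, z forward; pixel columns grow to the right and rows downward; lengths in m; the calibration is good to about 2 mm. A picture is of the moment at which its call begins. calibration takes no time and is no camera call.
- bot.sign_off(): hands the job in; it is judged then, once.
Trained networks look in the newest picture that a camera, given by its name, has taken for a name from the list of things; names that differ only in an ending like _2 or _b are one class to them, and where a whole thing is asked for, a point or a joint stands for the part that bears it (a point fixed in the world has none). Each returns a list of dicts, best first, with "score" (0 to 1); they miss things now and then, are a little off and sometimes report something else, mostly with a low value. They report only what shows in the picture. A call takes as long as a camera call. They do not tell look-alikes from the thing itself.
- models.find_in(camera, thing): "centre" ([x, y, z] in m, in world coordinates, good to about 4 mm: the middle of the surface that is visible of it).
- models.outline_of(camera, thing): "region" (400x640 bool, what is visible of it).
- models.pinpoint(camera, thing): "centre" ([x, y, z] in m, in world coordinates, good to about 4 mm: a listed point, or the origin of a listed thing).
The state is a dict: "time_s": time; "joint_positions": joint angles; "joint_velocities": joint speeds; "joint_torque": joint torques, N m; "tool_pos": TCP position; "tcp_rot": TCP orientation; "ft_force": force on the tool from outside, world axes, zero at the start; "torque": the same for the moment, N m; "finger_gap": opening from 0.0 (shut) to 1.0 (fully open); "finger_force": force on a finger pad.
Only numpy, scipy, OpenCV 4.12 (cv2) and the standard library are available. Lean on these libraries where they do the work, as an engineer would, in place of code of your own. Each camera call takes 0.05 s, during which the arm holds its last target. There are 200 camera calls.

## Task

Pack the red and the blue gift box for a customer: slide the red plaque up out of the slotted rack and stand it in the slot of the red box (the blue box already holds its plaque), then close each box fully with the lid of its own colour, in whichever order suits. Leave the green lid, the other plaques and the ribbon spool where they are, and leave both boxes standing flat on the counter.

Things in the scene. Friction and masses are not known exactly. Their poses are not given: they have to be found in the camera images.
- red_box: open red gift box, loose, 300 g; origin: centre of the underside, z up. Foot 104 (x) x 70 (y) mm, 26 tall; on this ledge the lid rim rests, lid origin 26 above the box origin. Neck 90 x 56, up to 42: 4 mm play to the lid each side. In it brown padding (top at 35) with a slot along x, 84 long, 16 wide, floor at 5. Same turned half round. Empty at the start
- blue_box: open blue gift box, loose, 300 g; origin: centre of the underside, z up. Foot 104 (x) x 70 (y) mm, 26 tall; on this ledge the lid rim rests, lid origin 26 above the box origin. Neck 90 x 56, up to 42: 4 mm play to the lid each side. In it brown padding (top at 35) with a slot along x, 84 long, 16 wide, floor at 5. Same turned half round. Its blue plaque already stands in it
- red_lid: red lid with two white bands, open side down, 104 (x) x 70 (y) mm, 60 tall; inside 98 x 64, 56 deep. On top a pale wooden bar grip, 50 long (x), 14 wide (y), 28 tall, its top 88 above the origin. Loose, about 120 g. Origin: centre of the underside, z up. Same turned half round
- blue_lid: blue lid with two white bands, open side down, 104 (x) x 70 (y) mm, 60 tall; inside 98 x 64, 56 deep. On top a pale wooden bar grip, 50 long (x), 14 wide (y), 28 tall, its top 88 above the origin. Loose, about 120 g. Origin: centre of the underside, z up. Same turned half round
- green_lid: green lid with two white bands, open side down, 104 (x) x 70 (y) mm, 60 tall; inside 98 x 64, 56 deep. On top a pale wooden bar grip, 50 long (x), 14 wide (y), 28 tall, its top 88 above the origin. Loose, about 120 g. Origin: centre of the underside, z up. Same turned half round. A spare: its box is not here
- rack: grey display rack fixed to the counter, 94 mm (x) by 210 mm (y), 33 mm tall, with three slots along x at y = -70, 0 and +70 mm; each is 82 x 14 mm, its floor 8 mm above the counter, open upward. A plaque in it stands 45 mm proud of the rack. Origin: centre of the underside
- red_plaque: red flat stiff plaque with a pale daisy on both faces, 76 mm wide (x), 8 mm thick (y), 70 mm tall (z), about 60 g, standing on edge in one of the three rack slots. Origin: centre of its lower edge; z up
- blue_plaque: blue flat stiff plaque with a pale daisy on both faces, 76 mm wide (x), 8 mm thick (y), 70 mm tall (z), about 60 g, standing on edge in the slot of the blue box. Origin: centre of its lower edge; z up
- yellow_plaque: yellow flat stiff plaque with a pale daisy on both faces, 76 mm wide (x), 8 mm thick (y), 70 mm tall (z), about 60 g, standing on edge in a rack slot. Origin: centre of its lower edge; z up
- green_plaque: green flat stiff plaque with a pale daisy on both faces, 76 mm wide (x), 8 mm thick (y), 70 mm tall (z), about 60 g, standing on edge in a rack slot. Origin: centre of its lower edge; z up
- ribbon: white and blue ribbon spool lying flat among the boxes, 62 mm across, 30 mm tall. Loose. Origin: centre of the underside
Not all that is in view belongs to the job. There is more than one size of the red_plaque; the one meant has the size given above.

How it is judged:
At the end, for the whole second after the job is handed in: Red and blue plaque each stand in their own box (lower edge < 12 mm above its underside, < 16 mm off centre, lean < 0.45 rad); each lid sits on the box of its colour (21 to 30 mm above its origin, < 10 mm off centre, level within 0.07 rad); boxes flat on the counter, all at rest (z of red_lid in the frame of red_box between 0.021 and 0.03 m and horizontal distance between red_lid and red_box below 0.01 m and angle between the z axis of red_lid and the z axis of red_box, either way round below 0.07 rad and horizontal distance between red_plaque and red_box below 0.016 m and z of red_plaque in the frame of red_box below 0.012 m and angle between each of red_plaque, blue_plaque's own z axis and vertical below 0.45 rad and height (world z) of each of red_box, blue_box below 0.006 m and angle between each of red_box, blue_box's own z axis and vertical below 0.06 rad and linear speed of each of red_box, red_lid, red_plaque, blue_box, blue_lid, blue_plaque below 0.02 m/s and z of blue_lid in the frame of blue_box between 0.021 and 0.03 m and horizontal distance between blue_lid and blue_box below 0.01 m and angle between the z axis of blue_lid and the z axis of blue_box, either way round below 0.07 rad and horizontal distance between blue_plaque and blue_box below 0.016 m and z of blue_plaque in the frame of blue_box below 0.012 m); the robot touches nothing.
It fails at once if the green lid is moved by more than 30 mm (distance of green_lid from where it was at the start of the episode above 0.03 m).
It fails at once if the yellow plaque is moved by more than 30 mm (distance of yellow_plaque from where it was at the start of the episode above 0.03 m).
It fails at once if the green plaque is moved by more than 30 mm (distance of green_plaque from where it was at the start of the episode above 0.03 m).
It fails at once if the ribbon is moved by more than 30 mm (distance of ribbon from where it was at the start of the episode above 0.03 m).
It also fails if it takes over 72 s, if anything falls off the work surface, if the arm or the gripper's body presses on something with over 40 N, if the wrist force passes 120 N, or if a joint passes its speed limit or range.

## Working session

There is one attempt and no reset: what is moved stays moved. The work goes in short steps, Python scripts to look and compute and a tool call to move; the robot and the scene stay as the last step left them, time stands still between calls to the robot, and variables do not carry over. Pictures are saved under pics/ and viewed, at most 11 in all, crops included, and the job is handed in when it is done.

Besides the shell and the picture viewer there is one more tool, called after "Request:" as name(argument=value, ...) on one line, values as JSON. arm_command: Moves the arm, as the interface text tells. Shift numbers are shares of 0.4 m and turn numbers shares of 90 degrees, none past 1 either way. Its arguments: {"type":"object","properties":{"turn":{"type":"array","items":{"type":"array","items":{"type":"number"}}},"travel":{"type":"array","items":{"type":"array","items":{"type":"number"}}},"gripper":{"type":"array","items":{"type":"number"}}},"required":["turn","travel","gripper"]}

```bash
mkdir -p pics; python3 - <<'E'
from workcell import bot, grab_frame, calibration, models
import cv2,numpy as np
for c in ("side","top"):
    im=grab_frame(c); cv2.imwrite(f"pics/{c}0.png",im[:,:,::-1])
    k=calibration(c); R=cv2.Rodrigues(np.array(k["rvec"]))[0]; print(c,k["fx"],(-R.T@np.array(k["tvec"])).round(3))
    for t in "red_box blue_box red_lid blue_lid green_lid rack red_plaque blue_plaque yellow_plaque green_plaque ribbon".split():
        print(t,[(np.round(d["centre"],3).tolist(),round(d["score"],2)) for d in models.pinpoint(c,t)])
s=bot.sense();print(s["time_s"],s["tool_pos"],s["tcp_rot"],bot.hold_point_z)
E
```

```text
side 496.22828550318127 [ 0.184 -0.806  0.82 ]
red_box [([0.485, -0.318, -0.001], 0.75)]
blue_box [([0.641, -0.114, 0.005], 0.62)]
red_lid [([0.457, -0.094, 0.001], 0.7)]
blue_lid [([0.449, 0.048, -0.001], 0.83), ([0.457, -0.092, 0.004], 0.34)]
green_lid [([0.642, 0.092, 0.004], 0.65), ([0.481, -0.319, 0.001], 0.22)]
rack [([0.534, 0.327, -0.003], 0.61)]
red_plaque [([0.53, 0.472, 0.0], 0.56), ([0.541, 0.33, 0.008], 0.52)]
blue_plaque [([0.645, -0.116, 0.005], 0.56)]
yellow_plaque [([0.61, 0.342, 0.006], 0.79), ([0.647, -0.115, 0.01], 0.54)]
green_plaque [([0.471, 0.313, 0.006], 0.79)]
ribbon [([0.657, -0.309, 0.0], 0.61)]
top 405.3628982351763 [0.5   0.068 1.136]
red_box [([0.48, -0.318, -0.003], 0.91)]
blue_box [([0.643, -0.117, -0.005], 0.58)]
red_lid [([0.458, -0.093, 0.0], 0.85)]
blue_lid [([0.446, 0.045, 0.003], 0.83), ([0.648, -0.305, -0.0], 0.33)]
green_lid [([0.649, 0.094, -0.002], 0.88)]
rack [([0.537, 0.325, 0.003], 0.72)]
red_plaque [([0.538, 0.328, 0.005], 0.49)]
blue_plaque [([0.645, -0.11, 0.004], 0.48)]
yellow_plaque [([0.538, 0.328, 0.003], 0.72), ([0.605, 0.343, 0.006], 0.5)]
green_plaque [([0.471, 0.316, 0.01], 0.48)]
ribbon [([0.652, -0.304, -0.002], 0.6)]
1.2 [0.14542267 0.60782872 0.231317  ] [3.68038467e-01 3.11994498e+00 9.57140817e-06] 0.0187
```

View pics/top0.png

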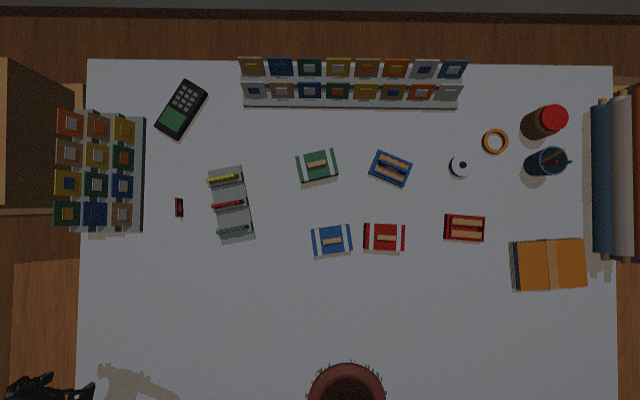

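View pics/side0.png

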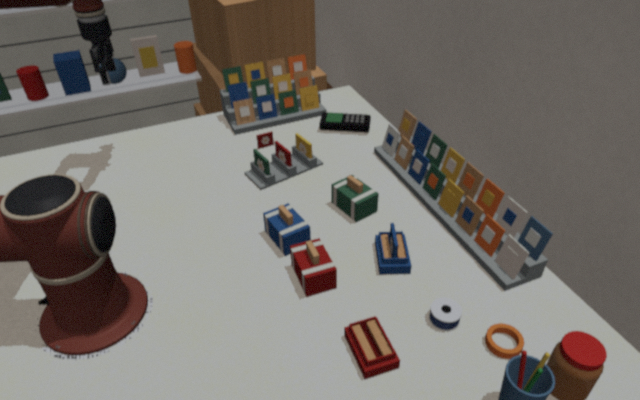

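The top view shows the rack around (230,200) with yellow, red and green plaques. The red one is in the middle slot at (228,204), and a small red look-alike sits at (179,207). Lids: blue (332,240), red (385,236), green (317,165). The blue box with its plaque is at (390,168), and the empty red box at (464,228). The side view agrees. Next I fit the exact poses from the outlines.

```bash
cat > h.py <<'E'
from workcell import bot, grab_frame, calibration, models
import cv2,numpy as np
from scipy.optimize import minimize
from scipy.spatial.transform import Rotation as Ro
S=4
LID=[(104,70,0,60),(50,14,60,88)]; BOX=[(104,70,0,26),(90,56,26,42)]
RACK=[(94,210,0,33)]; PLQ=[(76,8,33,78)]; BPLQ=[(76,8,35,75)]
def render(c,parts,p,z0=0):
    k=calibration(c); K=np.array([[k["fx"],0,k["cx"]],[0,k["fy"],k["cy"]],[0,0,1.]])
    m=np.zeros((400*S,640*S),np.uint8); a=p[2]
    for lx,ly,b,t in parts:
        q=np.array([[i*lx/2,j*ly/2,z] for i in(-1,1) for j in(-1,1) for z in(b,t)])/1e3
        w=np.c_[p[0]+q[:,0]*np.cos(a)-q[:,1]*np.sin(a),p[1]+q[:,0]*np.sin(a)+q[:,1]*np.cos(a),q[:,2]+z0]
        uv=cv2.projectPoints(w,np.array(k["rvec"]),np.array(k["tvec"]),K,None)[0][:,0]
        cv2.fillConvexPoly(m,cv2.convexHull(np.round((uv+.5)*S*16).astype(np.int32)),255,cv2.LINE_AA,4)
    return cv2.resize(m,(640,400),interpolation=cv2.INTER_AREA)/255.
def fit(thing,parts,x0,cams=("top","side"),z0=0,yaws=None,grab=False):
    M={}
    for c in cams:
        if grab: grab_frame(c)
        best=None
        for d in models.outline_of(c,thing)[:3]:
            g=d["region"].astype(float); f=(render(c,parts,(x0[0],x0[1],0),z0)*g).sum()
            if best is None or f>best[0]: best=(f,g)
        if best is not None and best[0]>5: M[c]=best[1]
    def cost(p): return sum(np.abs(render(c,parts,p,z0)-g).sum()/g.sum() for c,g in M.items())
    r=None
    for y in (np.radians([-75,-45,-15,15,45,75]) if yaws is None else yaws):
        o=minimize(cost,[x0[0],x0[1],y],method="Nelder-Mead",options=dict(xatol=2e-4,fatol=1e-4,maxfev=90,initial_simplex=[[x0[0],x0[1],y],[x0[0]+.006,x0[1],y],[x0[0],x0[1]+.006,y],[x0[0],x0[1],y+.2]]))
        if r is None or o.fun<r.fun: r=o
    y=(r.x[2]+np.pi/2)%np.pi-np.pi/2
    print(thing,r.x[:2].round(4),"yaw",np.degrees(y).round(1),"cost",round(r.fun,3),list(M)); return r.x
def goto(x,y,z,yaw,s=None,R0=None,P0=None):
    """yaw deg: object x axis; closes along object y. prints travel/turn fractions from current pose"""
    s=bot.sense(); R0=Ro.from_rotvec(s["tcp_rot"]).as_matrix(); P0=np.array(s["tool_pos"]); out=[]
    for add in (0,180):
        a=np.radians(yaw+add); X=np.array([np.cos(a),np.sin(a),0]); Z=np.array([0,0,-1.])
        R=np.c_[X,np.cross(Z,X),Z]; v=Ro.from_matrix(R0.T@R).as_rotvec(); out.append(v)
    v=min(out,key=np.linalg.norm)
    print("t",round(s["time_s"],2),"travel",(R0.T@(np.array([x,y,z])-P0)/.4).round(4),"turn",(v/(np.pi/2)).round(4),"j6",s["joint_positions"][5].round(2))
E
python3 - <<'E'
from h import *
for t,p,x in [("red_lid",LID,(.4575,-.0935)),("blue_lid",LID,(.448,.0465)),("red_box",BOX,(.482,-.318)),("blue_box",BOX,(.642,-.1155)),("rack",RACK,(.535,.326))]: fit(t,p,x)
fit("red_plaque",PLQ,(.539,.329))
fit("red_plaque",PLQ,(.539,.329),("top",))
goto(.539,.329,.15,15)
E
```

```text
red_lid [ 0.4567 -0.0949] yaw 88.1 cost 0.134 ['top', 'side']
blue_lid [0.4457 0.0485] yaw -81.5 cost 0.196 ['top', 'side']
red_box [ 0.4826 -0.3189] yaw 85.8 cost 0.107 ['top', 'side']
blue_box [ 0.6445 -0.1146] yaw 67.2 cost 0.805 ['top', 'side']
rack [0.5384 0.3239] yaw -77.8 cost 0.848 ['top', 'side']
red_plaque [0.5381 0.3215] yaw -80.4 cost 0.652 ['top', 'side']
red_plaque [0.5374 0.3248] yaw -81.3 cost 0.526 ['top']
t 1.85 travel [-1.1192 -0.449   0.2032] turn [-0.      0.     -0.3162] j6 -0.12
```

```bash
python3 - <<'E'
from h import *
goto(.36,.455,.2,-79)
goto(.538,.325,.15,-79)
E
```

```text
t 1.85 travel [-0.6106 -0.2468  0.0782] turn [-0.      0.      0.7283] j6 -0.12
t 1.85 travel [-1.119  -0.4593  0.2032] turn [-0.      0.      0.7283] j6 -0.12
```

Request:
arm_command(turn=[[0, 0, 0.08], [0, 0, 0.16], [0, 0, 0.24], [0, 0, 0.32], [0, 0, 0.4], [0, 0, 0.48], [0, 0, 0.56], [0, 0, 0.64], [0, 0, 0.7283], [0, 0, 0.7283], [0, 0, 0.7283], [0, 0, 0.7283]], travel=[[-0.1, -0.04, 0.02], [-0.2, -0.08, 0.04], [-0.3, -0.12, 0.06], [-0.4, -0.16, 0.08], [-0.5, -0.2, 0.1], [-0.6, -0.24, 0.12], [-0.7, -0.28, 0.14], [-0.8, -0.33, 0.16], [-0.9, -0.37, 0.18], [-1, -0.41, 0.2], [-1, -0.4593, 0.2], [-1, -0.4593, 0.2]], gripper=[0.6, 0.6, 0.6, 0.6, 0.6, 0.6, 0.6, 0.6, 0.6, 0.6, 0.6, 0.6])

```text
time_s: 2.85
tool_pos: [0.4941, 0.3311, 0.1498]
tcp_rot: [2.005, 2.417, -0.005]
ft_force: [0.3, -0.2, 0.3]
finger_gap: 0.597
finger_force: 0.0
```

```bash
python3 - <<'E'
from h import *
goto(.538,.325,.15,-79)
goto(.538,.325,.051,-79)
E
```

```text
t 2.85 travel [-0.0353  0.1051 -0.0006] turn [-0.0011  0.0019 -0.0038] j6 0.28
t 2.85 travel [-0.0346  0.1055  0.2469] turn [-0.0011  0.0019 -0.0038] j6 0.28
```

Request:
arm_command(turn=[[0, 0, 0], [0, 0, 0], [0, 0, 0], [0, 0, 0], [0, 0, 0], [0, 0, 0], [0, 0, 0], [0, 0, 0], [0, 0, 0], [0, 0, 0], [0, 0, 0], [0, 0, 0]], travel=[[-0.035, 0.1055, 0], [-0.035, 0.1055, 0], [-0.035, 0.1055, 0.05], [-0.035, 0.1055, 0.1], [-0.035, 0.1055, 0.15], [-0.035, 0.1055, 0.2], [-0.035, 0.1055, 0.23], [-0.035, 0.1055, 0.247], [-0.035, 0.1055, 0.247], [-0.035, 0.1055, 0.247], [-0.035, 0.1055, 0.247], [-0.035, 0.1055, 0.247]], gripper=[0.6, 0.6, 0.6, 0.6, 0.6, 0.6, 0.6, 0.6, 0.6, 0, 0, 0])

```text
time_s: 3.85
tool_pos: [0.5368, 0.331, 0.0543]
tcp_rot: [1.997, 2.423, 0.004]
ft_force: [-0.0, 0.0, 1.0]
finger_gap: 0.174
finger_force: 0.0
```

Request:
arm_command(turn=[[0, 0, 0], [0, 0, 0], [0, 0, 0], [0, 0, 0], [0, 0, 0], [0, 0, 0], [0, 0, 0], [0, 0, 0], [0, 0, 0], [0, 0, 0], [0, 0, 0], [0, 0, 0]], travel=[[0, 0, 0], [0, 0, 0], [0, 0, 0], [0, 0, 0], [0, 0, -0.03], [0, 0, -0.06], [0, 0, -0.1], [0, 0, -0.17], [0, 0, -0.25], [0, 0, -0.33], [0, 0, -0.4], [0, 0, -0.4]], gripper=[0, 0, 0, 0, 0, 0, 0, 0, 0, 0, 0, 0])

```text
time_s: 4.85
tool_pos: [0.5387, 0.3319, 0.2221]
tcp_rot: [1.995, 2.42, 0.018]
ft_force: [1.3, 0.0, 0.5]
finger_gap: 0.08
finger_force: 59.4
```

```bash
python3 - <<'E'
from h import *
a=grab_frame("top");b=grab_frame("side")
im=np.vstack([cv2.resize(a[80:280,140:500],(720,400)),cv2.resize(b[40:240,130:490],(720,400))])
cv2.imwrite("pics/g1.png",cv2.resize(im,(540,600))[:,:,::-1])
goto(.538,.325,.211,-79); print(bot.sense()["tool_pos"])
E
```

```text
t 4.95 travel [-0.0149  0.0012  0.0111] turn [ 0.0022 -0.0007 -0.0001] j6 0.24
[0.53636047 0.33075573 0.21543896]
```

View pics/g1.png

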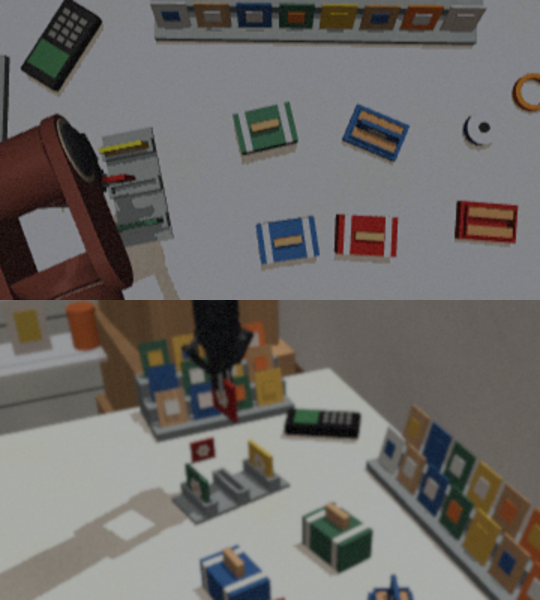

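The red plaque is gripped and out of the rack, hanging below the fingers at about (225,397) in the collage. The yellow and green plaques are undisturbed.

```bash
python3 - <<'E'
from h import *
goto(.4826,-.319,.2,85.8)
for c in("side","top"):
  grab_frame(c);print([(np.round(d["centre"],4),round(d["score"],2)) for d in models.pinpoint(c,"red_plaque")])
E
```

```text
t 4.95 travel [-1.569  -0.4419  0.0355] turn [ 0.0021 -0.0009  0.1688] j6 0.24
[(array([0.5413, 0.3298, 0.1714]), 0.67), (array([ 5.321e-01,  4.716e-01, -1.000e-04]), 0.52)]
[(array([0.5364, 0.3276, 0.1672]), 0.64), (array([ 0.6467, -0.1121,  0.0092]), 0.58)]
```

Request:
arm_command(turn=[[0, 0, 0.02], [0, 0, 0.04], [0, 0, 0.06], [0, 0, 0.08], [0, 0, 0.1], [0, 0, 0.12], [0, 0, 0.14], [0, 0, 0.15], [0, 0, 0.16], [0, 0, 0.169], [0, 0, 0.169], [0, 0, 0.169]], travel=[[-0.04, -0.01, 0], [-0.1, -0.03, 0], [-0.18, -0.05, 0], [-0.26, -0.07, 0], [-0.35, -0.1, 0], [-0.44, -0.12, 0], [-0.53, -0.15, 0], [-0.62, -0.17, 0], [-0.71, -0.2, 0], [-0.8, -0.23, 0], [-0.89, -0.25, 0], [-0.98, -0.275, 0]], gripper=[0, 0, 0, 0, 0, 0, 0, 0, 0, 0, 0, 0])

```text
time_s: 6.15
tool_pos: [0.5011, -0.0775, 0.2114]
tcp_rot: [-2.302, -2.136, 0.002]
ft_force: [-0.1, -0.4, 0.1]
finger_gap: 0.084
finger_force: 59.4
```

```bash
python3 - <<'E'
from h import *
grab_frame("side")
goto(.4826,-.319,.2,85.8)
E
```

```text
t 6.2 travel [-0.5906  0.0021  0.0319] turn [-0.0013  0.0034 -0.0044] j6 -0.23
```

Request:
arm_command(turn=[[0, 0, 0], [0, 0, 0], [0, 0, 0], [0, 0, 0], [0, 0, 0], [0, 0, 0], [0, 0, 0], [0, 0, 0], [0, 0, 0], [0, 0, 0], [0, 0, 0], [0, 0, 0]], travel=[[-0.08, 0, 0.03], [-0.16, 0, 0.06], [-0.24, 0, 0.08], [-0.32, 0, 0.1], [-0.4, 0, 0.11], [-0.48, 0, 0.11], [-0.54, 0, 0.11], [-0.57, 0, 0.11], [-0.58, 0.002, 0.11], [-0.58, 0.002, 0.11], [-0.58, 0.002, 0.11], [-0.58, 0.002, 0.11]], gripper=[0, 0, 0, 0, 0, 0, 0, 0, 0, 0, 0, 0])

```text
time_s: 7.2
tool_pos: [0.4865, -0.3054, 0.1683]
tcp_rot: [-2.3, -2.139, -0.0]
ft_force: [-0.3, 0.3, -0.4]
finger_gap: 0.079
finger_force: 59.4
```

```bash
python3 - <<'E'
from h import *
for c in("side","top"):
  b=grab_frame(c);print([(np.round(d["centre"],4),round(d["score"],2)) for d in models.pinpoint(c,"red_plaque")])
  print([(np.round(d["centre"],4),round(d["score"],2)) for d in models.pinpoint(c,"red_box")])
  if c=="side": cv2.imwrite("pics/g2.png",cv2.resize(b[200:400,260:500],(720,600))[:,:,::-1])
s=bot.sense(); z=s["tool_pos"][2]-.044; print(s["tool_pos"])
fit("red_plaque",[(76,8,0,43)],s["tool_pos"][:2],("side",),z0=z,yaws=[np.radians(86)])
goto(.4826,-.319,.2,85.8)
E
```

```text
[(array([ 0.4896, -0.3034,  0.1233]), 0.7), (array([ 0.5315,  0.4722, -0.0007]), 0.48)]
[(array([ 0.4803, -0.3206, -0.0005]), 0.61)]
[(array([0.5303, 0.4693, 0.0035]), 0.66), (array([ 0.4877, -0.31  ,  0.1234]), 0.54)]
[]
[ 0.48653177 -0.30626371  0.1686147 ]
red_plaque [ 0.4933 -0.3148] yaw 69.7 cost 0.565 ['side']
t 7.55 travel [-0.0321 -0.0074 -0.0786] turn [0.0001 0.     0.0002] j6 -0.62
```

View pics/g2.png

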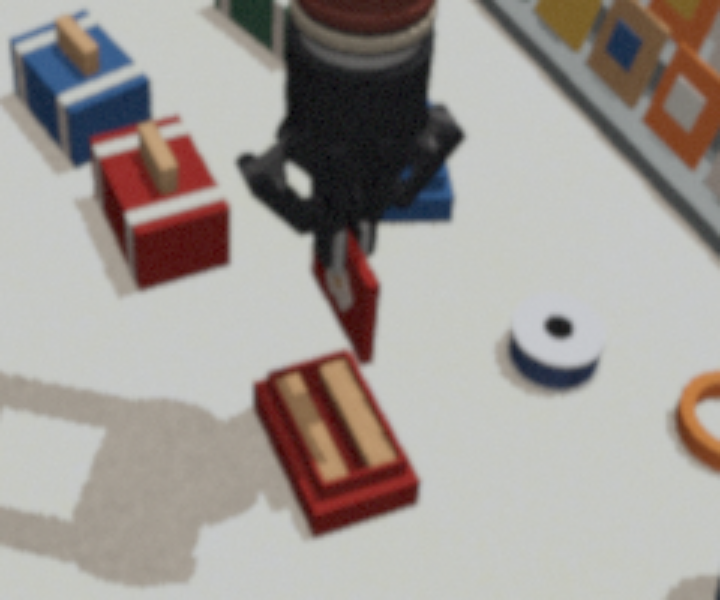

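The plaque hangs straight above the red box, close to vertical. Its near lower corner is at about crop (370,360), which is full-image (383,320). The box slot runs parallel to it.

```bash
cat >> h.py <<'E'
def proj(c,w):
    k=calibration(c); K=np.array([[k["fx"],0,k["cx"]],[0,k["fy"],k["cy"]],[0,0,1.]])
    return cv2.projectPoints(np.array(w,float),np.array(k["rvec"]),np.array(k["tvec"]),K,None)[0][:,0]
def corners(p,yaw,lx,ly,z):
    a=np.radians(yaw);return [[p[0]+i*lx/2*np.cos(a)-j*ly/2*np.sin(a),p[1]+i*lx/2*np.sin(a)+j*ly/2*np.cos(a),z] for i,j in((1,1),(1,-1),(-1,-1),(-1,1))]
E
python3 - <<'E'
from h import *
T=np.array([260,200])
f=lambda w:((proj("side",w)-T)*3).round(0).tolist()
print("plq bottom at tcp",f(corners((.4865,-.3063),85.8,76,8e0,0) if 0 else [[x,y,.1246] for x,y,_ in corners((.4865,-.3063),85.8,.076,.008,0)]))
print("top",f([[x,y,.1946] for x,y,_ in corners((.4865,-.3063),85.8,.076,.008,0)]))
for z,l,w in((0,.104,.07),(.026,.104,.07),(.042,.09,.056),(.035,.084,.016)): print("box",z,f(corners((.4826,-.319),85.8,l,w,z)))
E
```

```text
plq bottom at tcp [[304.0, 266.0], [316.0, 263.0], [368.0, 357.0], [355.0, 361.0]]
top [[308.0, 186.0], [321.0, 182.0], [376.0, 276.0], [362.0, 280.0]]
box 0 [[249.0, 405.0], [346.0, 376.0], [414.0, 504.0], [310.0, 538.0]]
box 0.026 [[250.0, 380.0], [348.0, 351.0], [418.0, 480.0], [312.0, 514.0]]
box 0.042 [[264.0, 370.0], [344.0, 346.0], [405.0, 458.0], [319.0, 486.0]]
box 0.035 [[294.0, 372.0], [317.0, 365.0], [372.0, 471.0], [347.0, 479.0]]
```

```bash
python3 - <<'E'
from h import *
goto(.4825,-.317,.095,85.8)
goto(.4825,-.317,.062,85.8)
E
```

```text
t 7.55 travel [-0.0271 -0.008   0.1839] turn [0.0001 0.     0.0002] j6 -0.62
t 7.55 travel [-0.0271 -0.008   0.2664] turn [0.0001 0.     0.0002] j6 -0.62
```

Request:
arm_command(turn=[[0, 0, 0], [0, 0, 0], [0, 0, 0], [0, 0, 0], [0, 0, 0], [0, 0, 0], [0, 0, 0], [0, 0, 0], [0, 0, 0], [0, 0, 0], [0, 0, 0], [0, 0, 0]], travel=[[-0.027, -0.008, 0.02], [-0.027, -0.008, 0.06], [-0.027, -0.008, 0.1], [-0.027, -0.008, 0.14], [-0.027, -0.008, 0.17], [-0.027, -0.008, 0.19], [-0.027, -0.008, 0.205], [-0.027, -0.008, 0.22], [-0.027, -0.008, 0.235], [-0.027, -0.008, 0.25], [-0.027, -0.008, 0.266], [-0.027, -0.008, 0.266]], gripper=[0, 0, 0, 0, 0, 0, 0, 0, 0, 0, 0, 0])

```text
time_s: 8.55
tool_pos: [0.4818, -0.3168, 0.0607]
tcp_rot: [-2.3, -2.137, 0.0]
ft_force: [-1.6, -0.4, -1.5]
finger_gap: 0.081
finger_force: 59.4
```

```bash
python3 - <<'E'
from h import *
b=grab_frame("side");cv2.imwrite("pics/g3.png",cv2.resize(b[250:400,300:480],(720,600))[:,:,::-1])
s=bot.sense();print(s["tool_pos"],s["ft_force"],s["torque"])
goto(.4825,-.317,.048,85.8)
E
```

```text
[ 0.48197664 -0.3169523   0.06129014] [ 0.02123688 -0.0424072   0.44179167] [ 0.01097719 -0.01146138  0.05037702]
t 8.6 travel [-0.0001  0.0014  0.0332] turn [-0.0008 -0.0005 -0.    ] j6 -0.64
```

View pics/g3.png

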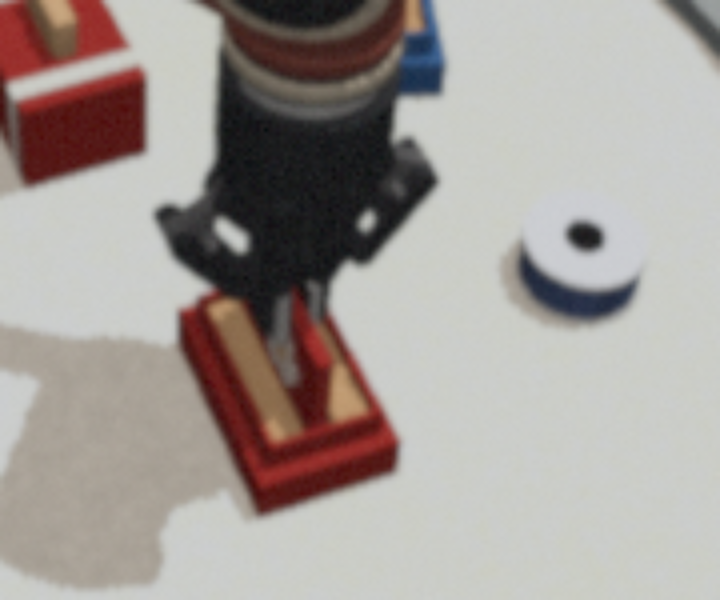

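The plaque is in the slot: its lower part runs inside at (315,400), and there is no contact force. I lower it, release and lift.

Request:
arm_command(turn=[[0, 0, 0], [0, 0, 0], [0, 0, 0], [0, 0, 0], [0, 0, 0], [0, 0, 0], [0, 0, 0], [0, 0, 0], [0, 0, 0], [0, 0, 0], [0, 0, 0], [0, 0, 0]], travel=[[0, 0, 0.01], [0, 0, 0.02], [0, 0, 0.027], [0, 0, 0.027], [0, 0, 0.027], [0, 0, 0.027], [0, 0, 0.027], [0, 0, 0.027], [0, 0, 0.01], [0, 0, -0.05], [0, 0, -0.12], [0, 0, -0.2]], gripper=[0, 0, 0, 0, 0.35, 0.35, 0.35, 0.35, 0.35, 0.35, 0.35, 0.35])

```text
time_s: 9.6
tool_pos: [0.4814, -0.3166, 0.142]
tcp_rot: [-2.299, -2.136, 0.001]
ft_force: [0.3, 0.6, 0.3]
finger_gap: 0.352
finger_force: 0.0
```

Request:
arm_command(turn=[[0, 0, 0], [0, 0, 0], [0, 0, 0], [0, 0, 0], [0, 0, 0], [0, 0, 0], [0, 0, 0], [0, 0, 0], [0, 0, 0], [0, 0, 0], [0, 0, 0], [0, 0, 0]], travel=[[0.06, 0, -0.06], [0.14, 0, -0.12], [0.22, 0, -0.12], [0.3, 0, -0.12], [0.38, 0, -0.12], [0.46, 0, -0.12], [0.52, 0, -0.12], [0.55, 0, -0.12], [0.55, 0, -0.12], [0.55, 0, -0.12], [0.55, 0, -0.12], [0.55, 0, -0.12]], gripper=[0.5, 0.5, 0.5, 0.5, 0.5, 0.5, 0.5, 0.5, 0.5, 0.5, 0.5, 0.5])

```text
time_s: 10.6
tool_pos: [0.4985, -0.0992, 0.1902]
tcp_rot: [2.303, 2.136, -0.0]
ft_force: [0.5, 0.3, 0.6]
finger_gap: 0.5
finger_force: 0.0
```

```bash
python3 - <<'E'
from h import *
a=grab_frame("top");b=grab_frame("side")
cv2.imwrite("pics/g4.png",np.hstack([cv2.resize(a[140:260,400:500],(400,480)),cv2.resize(b[280:400,320:420],(400,480))])[:,:,::-1])
for c in ("top","side"): print([(np.round(d["centre"],3),round(d["score"],2)) for d in models.pinpoint(c,"red_plaque")])
x=fit("red_box",BOX,(.482,-.318),yaws=[np.radians(86)])
goto(.4567,-.0945,.15,88.1)
goto(.4567,-.0945,.068,88.1); print(bot.sense()["tool_pos"])
E
```

```text
[(array([ 0.481, -0.318,  0.006]), 0.59), (array([ 0.457, -0.092,  0.   ]), 0.51), (array([0.528, 0.47 , 0.002]), 0.46)]
[(array([ 0.484, -0.316,  0.004]), 0.81), (array([0.531, 0.473, 0.002]), 0.53)]
red_box [ 0.4826 -0.3197] yaw 84.9 cost 2.775 ['top', 'side']
t 10.9 travel [ 0.002  -0.1049  0.1001] turn [-0.0001 -0.     -0.0262] j6 -0.27
t 10.9 travel [ 0.002  -0.1048  0.3051] turn [-0.0001 -0.     -0.0262] j6 -0.27
[ 0.49847483 -0.09841871  0.19003598]
```

View pics/g4.png

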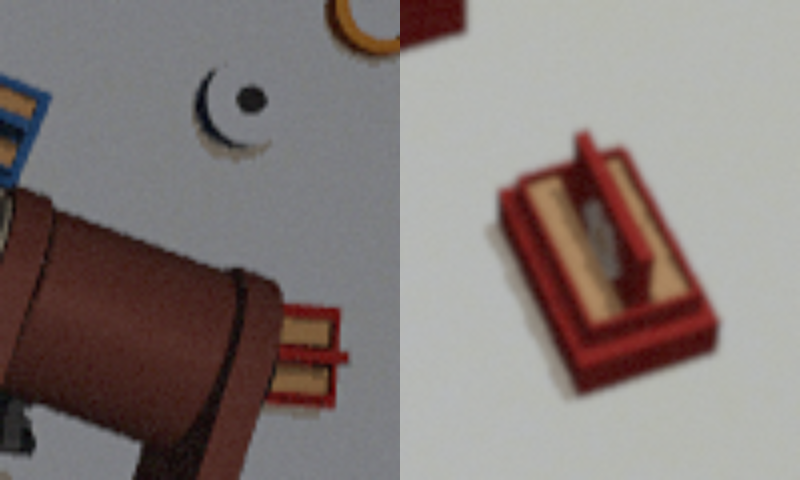

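The red plaque stands upright in the slot of the red box (side view, right half, at (615,200)). Next is the red lid.

Request:
arm_command(turn=[[0, 0, -0.026], [0, 0, -0.026], [0, 0, -0.026], [0, 0, -0.026], [0, 0, -0.026], [0, 0, -0.026], [0, 0, -0.026], [0, 0, -0.026], [0, 0, -0.026], [0, 0, -0.026], [0, 0, -0.026], [0, 0, -0.026]], travel=[[0.002, -0.06, 0], [0.002, -0.105, 0.04], [0.002, -0.105, 0.1], [0.002, -0.105, 0.16], [0.002, -0.105, 0.21], [0.002, -0.105, 0.25], [0.002, -0.105, 0.28], [0.002, -0.105, 0.3], [0.002, -0.105, 0.314], [0.002, -0.105, 0.314], [0.002, -0.105, 0.314], [0.002, -0.105, 0.314]], gripper=[0.5, 0.5, 0.5, 0.5, 0.5, 0.5, 0.5, 0.5, 0.5, 0.5, 0.5, 0.5])

```text
time_s: 11.9
tool_pos: [0.4575, -0.0944, 0.0656]
tcp_rot: [2.256, 2.184, 0.001]
ft_force: [0.7, -0.3, -0.3]
finger_gap: 0.498
finger_force: 0.0
```

Request:
arm_command(turn=[[0, 0, 0], [0, 0, 0], [0, 0, 0], [0, 0, 0], [0, 0, 0], [0, 0, 0], [0, 0, 0], [0, 0, 0], [0, 0, 0], [0, 0, 0], [0, 0, 0], [0, 0, 0]], travel=[[0, 0, 0], [0, 0, 0], [0, 0, 0], [0, 0, 0], [0, 0, 0], [0, 0, 0], [0, 0, -0.03], [0, 0, -0.08], [0, 0, -0.15], [0, 0, -0.22], [0, 0, -0.3], [0, 0, -0.3]], gripper=[0, 0, 0, 0, 0, 0, 0, 0, 0, 0, 0, 0])

```text
time_s: 12.9
tool_pos: [0.4602, -0.0953, 0.1925]
tcp_rot: [2.249, 2.177, 0.008]
ft_force: [0.4, -0.3, 0.3]
finger_gap: 0.15
finger_force: 61.7
```

```bash
python3 - <<'E'
from h import *
for c in("side","top"):
  grab_frame(c);print([(np.round(d["centre"],4),round(d["score"],2)) for d in models.pinpoint(c,"red_lid")])
s=bot.sense();print(s["tool_pos"],s["ft_force"],s["finger_gap"])
fit("red_lid",[(104,70,0,60)],s["tool_pos"][:2],z0=s["tool_pos"][2]-.064,yaws=[np.radians(88)],cams=("side",))
goto(.4826,-.3190,s["tool_pos"][2],85.8)
E
```

```text
[(array([ 0.4599, -0.0935,  0.1273]), 0.89)]
[(array([ 0.4608, -0.0962,  0.1225]), 0.6)]
[ 0.45590486 -0.09375638  0.18338799] [-0.95222973  0.57875938 -1.59248017] 0.14558136017646908
red_lid [ 0.4559 -0.0938] yaw 88.0 cost 0.0 []
t 13.15 travel [-0.5608  0.0857 -0.0023] turn [-0.0019 -0.0006  0.0259] j6 -0.33
```

Request:
arm_command(turn=[[0, 0, 0.026], [0, 0, 0.026], [0, 0, 0.026], [0, 0, 0.026], [0, 0, 0.026], [0, 0, 0.026], [0, 0, 0.026], [0, 0, 0.026], [0, 0, 0.026], [0, 0, 0.026], [0, 0, 0.026], [0, 0, 0.026]], travel=[[-0.06, 0.01, 0], [-0.14, 0.02, 0], [-0.22, 0.035, 0], [-0.3, 0.045, 0], [-0.38, 0.06, 0], [-0.46, 0.07, 0], [-0.52, 0.08, 0], [-0.55, 0.085, 0], [-0.561, 0.086, 0], [-0.561, 0.086, 0], [-0.561, 0.086, 0], [-0.561, 0.086, 0]], gripper=[0, 0, 0, 0, 0, 0, 0, 0, 0, 0, 0, 0])

```text
time_s: 14.15
tool_pos: [0.4837, -0.318, 0.1841]
tcp_rot: [-2.299, -2.139, -0.0]
ft_force: [0.8, -0.2, -1.6]
finger_gap: 0.154
finger_force: 61.6
```

```bash
python3 - <<'E'
from h import *
for c in("side","top"):
  b=grab_frame(c);print([(np.round(d["centre"],4),round(d["score"],2)) for d in models.pinpoint(c,"red_lid")])
  if c=="side": cv2.imwrite("pics/g5.png",cv2.resize(b[220:400,290:450],(640,720))[120:,:,::-1])
s=bot.sense();print(s["tool_pos"],s["ft_force"],s["finger_gap"])
f=lambda w:((proj("side",w)-[290,250])*4).round(0).tolist()
p=s["tool_pos"];z=p[2]-.065
print(f(corners(p,85.8,.104,.07,z)),f(corners(p,85.8,.104,.07,z+.06)))
goto(.4826,-.3190,.092,85.8)
E
```

```text
[(array([ 0.482 , -0.3174,  0.1201]), 0.56)]
[(array([ 0.4842, -0.3191,  0.1191]), 0.87)]
[ 0.48386763 -0.31859783  0.18467462] [ 0.35951899 -1.12192876 -0.65875655] 0.15111729329884982
[[218.0, 178.0], [357.0, 139.0], [458.0, 311.0], [307.0, 357.0]] [[220.0, 88.0], [365.0, 49.0], [471.0, 220.0], [314.0, 267.0]]
t 14.35 travel [-0.0012 -0.0031  0.2317] turn [0.0001 0.     0.0006] j6 -0.64
```

View pics/g5.png

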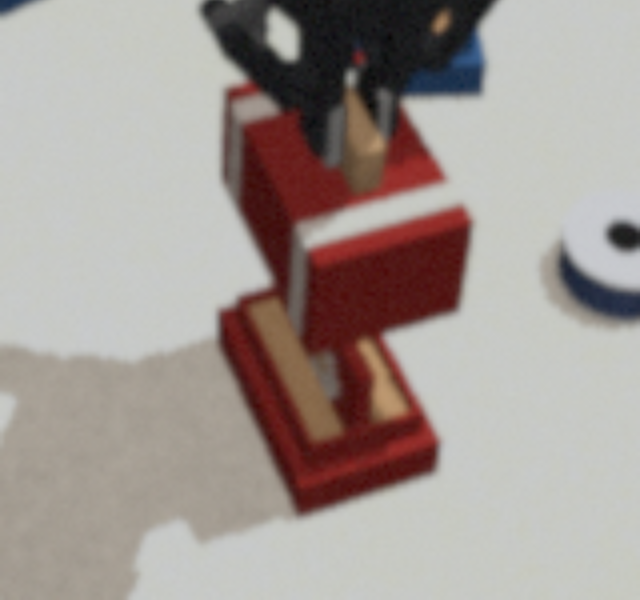

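The lid hangs level directly over the box, with its near-left edge at (303,350) and the box's near corner at (300,515). Both match the prediction within about 1–2 mm.

Request:
arm_command(turn=[[0, 0, 0], [0, 0, 0], [0, 0, 0], [0, 0, 0], [0, 0, 0], [0, 0, 0], [0, 0, 0], [0, 0, 0], [0, 0, 0], [0, 0, 0], [0, 0, 0], [0, 0, 0]], travel=[[0, -0.002, 0.03], [0, -0.002, 0.08], [0, -0.002, 0.12], [0, -0.002, 0.15], [0, -0.002, 0.17], [0, -0.002, 0.185], [0, -0.002, 0.2], [0, -0.002, 0.215], [0, -0.002, 0.224], [0, -0.002, 0.231], [0, -0.002, 0.231], [0, -0.002, 0.231]], gripper=[0, 0, 0, 0, 0, 0, 0, 0, 0, 0, 0, 0])

```text
time_s: 15.35
tool_pos: [0.4831, -0.3195, 0.0923]
tcp_rot: [2.301, 2.138, 0.0]
ft_force: [0.2, -0.3, -1.2]
finger_gap: 0.15
finger_force: 61.5
```

```bash
python3 - <<'E'
from h import *
b=grab_frame("side")
s=bot.sense();print(s["tool_pos"],s["ft_force"],s["finger_gap"])
cv2.imwrite("pics/g6.png",cv2.resize(b[220:400,290:450],(640,720))[120:,:,::-1])
E
```

```text
[ 0.48320412 -0.31961662  0.09254299] [ 0.89119301 -0.49992301 -1.5318937 ] 0.15236459513106934
```

View pics/g6.png

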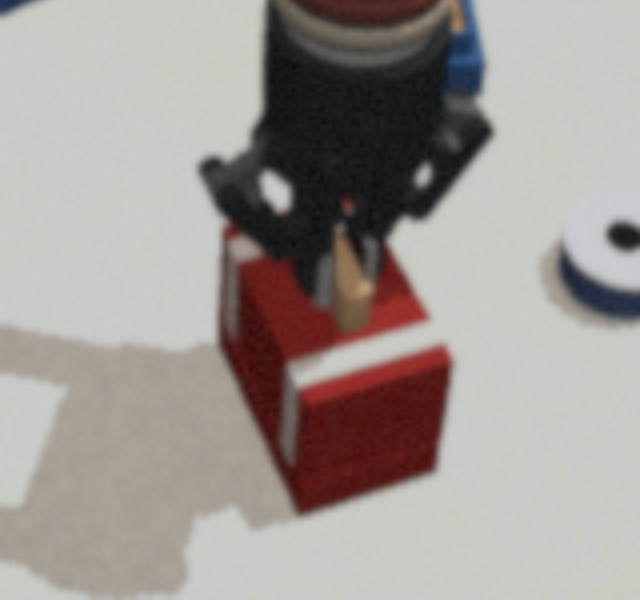

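The lid has gone over the neck and sits flush on the box, in line. I lower the last 2 mm, release, lift and head for the blue lid.

Request:
arm_command(turn=[[0, 0, 0], [0, 0, 0], [0, 0, 0], [0, 0, 0], [0, 0, 0], [0, 0, 0], [0, 0, 0], [0, 0, 0], [0, 0, 0], [0, 0, 0], [0, 0, 0], [0, 0, 0]], travel=[[0, 0, 0.006], [0, 0, 0.006], [0, 0, 0.006], [0, 0, 0.006], [0, 0, 0.006], [0, 0, 0.006], [0, 0, 0.006], [0, 0, -0.03], [0, 0, -0.08], [0, 0, -0.15], [0, 0, -0.22], [0, 0, -0.25]], gripper=[0, 0, 0, 0.5, 0.5, 0.5, 0.5, 0.5, 0.5, 0.5, 0.5, 0.5])

```text
time_s: 16.4
tool_pos: [0.4844, -0.3205, 0.1963]
tcp_rot: [2.297, 2.134, 0.001]
ft_force: [0.9, 0.3, 1.9]
finger_gap: 0.499
finger_force: 0.0
```

Request:
arm_command(turn=[[0, 0, 0], [0, 0, 0], [0, 0, 0], [0, 0, 0], [0, 0, 0], [0, 0, 0], [0, 0, 0], [0, 0, 0], [0, 0, 0], [0, 0, 0], [0, 0, 0], [0, 0, 0]], travel=[[0.06, 0, 0], [0.14, 0, 0], [0.22, 0, 0], [0.3, 0, 0], [0.38, 0, 0], [0.46, 0, 0], [0.54, 0, 0], [0.62, 0, 0], [0.7, 0, 0], [0.75, 0, 0], [0.75, 0, 0], [0.75, 0, 0]], gripper=[0.5, 0.5, 0.5, 0.5, 0.5, 0.5, 0.5, 0.5, 0.5, 0.5, 0.5, 0.5])

```text
time_s: 17.4
tool_pos: [0.5047, -0.0195, 0.1914]
tcp_rot: [-2.299, -2.141, 0.001]
ft_force: [0.2, -0.2, 0.1]
finger_gap: 0.499
finger_force: 0.0
```

```bash
python3 - <<'E'
from h import *
for c in("side","top"):
  b=grab_frame(c)
  for t in("red_lid","blue_lid","blue_box","blue_plaque"):print(t,[(np.round(d["centre"],4),round(d["score"],2)) for d in models.pinpoint(c,t)])
s=bot.sense();print(s["tool_pos"])
fit("blue_lid",LID,(.447,.047),("side",),yaws=np.radians([-82,-95,-70]))
fit("blue_box",BOX+BPLQ,(.643,-.115),yaws=np.radians([67,50,80]))
fit("blue_box",BOX+BPLQ,(.643,-.115),("top",),yaws=np.radians([67,50,80]))
goto(.4465,.0475,.0645,-81.5)
b=grab_frame("side"); cv2.imwrite("pics/g7.png",cv2.resize(b[180:300,255:455],(800,480))[:,:,::-1])
E
```

```text
red_lid [(array([ 0.4847, -0.3193,  0.0292]), 0.83)]
blue_lid [(array([4.48e-01, 4.90e-02, 1.00e-04]), 0.56)]
blue_box [(array([ 0.6432, -0.1122,  0.0052]), 0.94)]
blue_plaque [(array([ 0.644 , -0.1153,  0.0075]), 0.79)]
red_lid [(array([ 0.486 , -0.318 ,  0.0277]), 0.93)]
blue_lid [(array([0.4443, 0.0462, 0.0059]), 0.91)]
blue_box [(array([ 0.643 , -0.1173, -0.0038]), 0.9)]
blue_plaque [(array([ 0.6475, -0.1123,  0.0074]), 0.52), (array([0.5379, 0.3235, 0.0029]), 0.21)]
[ 0.50499717 -0.02069189  0.19210414]
blue_lid [0.4469 0.0483] yaw -81.0 cost 0.041 ['side']
blue_box [ 0.6439 -0.1142] yaw 68.1 cost 0.57 ['top', 'side']
blue_box [ 0.6426 -0.1124] yaw 67.4 cost 0.223 ['top']
t 18.1 travel [ 0.1583 -0.1583  0.3191] turn [ 0.     -0.     -0.1413] j6 -0.11
```

View pics/g7.png

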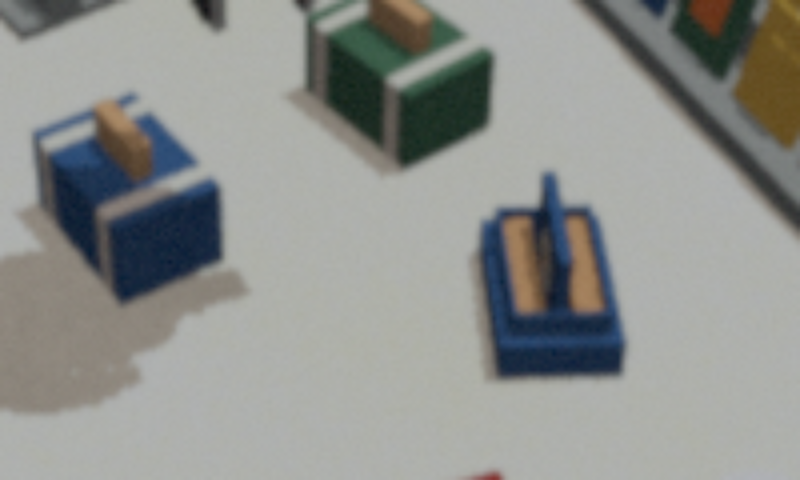

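Side crop: the blue lid is at (130,200) and unmoved. The blue box has lower near corners at (497,378) and (622,373), and its plaque stands upright. I now grasp the blue lid.

Request:
arm_command(turn=[[0, 0, -0.05], [0, 0, -0.1], [0, 0, -0.141], [0, 0, -0.141], [0, 0, -0.141], [0, 0, -0.141], [0, 0, -0.141], [0, 0, -0.141], [0, 0, -0.141], [0, 0, -0.141], [0, 0, -0.141], [0, 0, -0.141]], travel=[[0.05, -0.05, 0], [0.1, -0.1, 0], [0.158, -0.158, 0.03], [0.158, -0.158, 0.1], [0.158, -0.158, 0.16], [0.158, -0.158, 0.22], [0.158, -0.158, 0.26], [0.158, -0.158, 0.29], [0.158, -0.158, 0.31], [0.158, -0.158, 0.319], [0.158, -0.158, 0.319], [0.158, -0.158, 0.319]], gripper=[0.5, 0.5, 0.5, 0.5, 0.5, 0.5, 0.5, 0.5, 0.5, 0.5, 0.5, 0.5])

```text
time_s: 19.15
tool_pos: [0.4471, 0.0474, 0.0652]
tcp_rot: [2.051, 2.379, 0.001]
ft_force: [-0.3, -0.5, 0.8]
finger_gap: 0.499
finger_force: 0.0
```

Request:
arm_command(turn=[[0, 0, 0], [0, 0, 0], [0, 0, 0], [0, 0, 0], [0, 0, 0], [0, 0, 0], [0, 0, 0], [0, 0, 0], [0, 0, 0], [0, 0, 0], [0, 0, 0], [0, 0, 0]], travel=[[0, 0, 0], [0, 0, 0], [0, 0, 0], [0, 0, 0], [0, 0, 0], [0, 0, 0], [0, 0, -0.03], [0, 0, -0.08], [0, 0, -0.15], [0, 0, -0.22], [0, 0, -0.3], [0, 0, -0.32]], gripper=[0, 0, 0, 0, 0, 0, 0, 0, 0, 0, 0, 0])

```text
time_s: 20.15
tool_pos: [0.4489, 0.0474, 0.1974]
tcp_rot: [2.047, 2.375, 0.008]
ft_force: [0.7, -0.0, -1.2]
finger_gap: 0.149
finger_force: 61.6
```

```bash
python3 - <<'E'
from h import *
from scipy.optimize import least_squares
obs=np.array([[497,378],[622,373],[622,338],[484,225]])/4+[255,180]
def m(p):
    b=corners(p,np.degrees(p[2]),.104,.07,0);t=corners(p,np.degrees(p[2]),.104,.07,.026)
    q=proj("side",b+t); return (q[[3,2,6,4]]-obs).ravel()
r=least_squares(m,[.643,-.114,1.18],x_scale=[.01,.01,.1]);print(r.x[:2].round(4),np.degrees(r.x[2]),r.fun.round(1))
grab_frame("side");print([(np.round(d["centre"],4),round(d["score"],2)) for d in models.pinpoint("side","blue_lid")])
s=bot.sense();print(s["tool_pos"],s["ft_force"],s["finger_gap"],s["finger_force"])
goto(.6435,-.114,.19,67.5)
E
```

```text
[ 0.6467 -0.1155] 67.70891983565103 [-0.1 -0.1 -0.1  0.5  1.1  1.1 -1.  -1.8]
[(array([0.4499, 0.0458, 0.1304]), 0.78)]
[0.44778974 0.04742407 0.1942389 ] [ 0.23948432  0.62052598 -2.47184497] 0.14773896135563677 61.51948928833008
t 20.25 travel [-0.4713  0.4243  0.0128] turn [ 2.800e-03 -2.000e-04  3.443e-01] j6 -0.21
```

Request:
arm_command(turn=[[0, 0, 0.05], [0, 0, 0.1], [0, 0, 0.15], [0, 0, 0.2], [0, 0, 0.25], [0, 0, 0.3], [0, 0, 0.344], [0, 0, 0.344], [0, 0, 0.344], [0, 0, 0.344], [0, 0, 0.344], [0, 0, 0.344]], travel=[[-0.05, 0.04, 0], [-0.11, 0.1, 0], [-0.17, 0.15, 0], [-0.23, 0.21, 0], [-0.29, 0.26, 0], [-0.35, 0.31, 0], [-0.41, 0.37, 0], [-0.45, 0.41, 0], [-0.4713, 0.428, 0.013], [-0.4713, 0.428, 0.013], [-0.4713, 0.428, 0.013], [-0.4713, 0.428, 0.013]], gripper=[0, 0, 0, 0, 0, 0, 0, 0, 0, 0, 0, 0])

```text
time_s: 21.25
tool_pos: [0.6422, -0.1129, 0.1849]
tcp_rot: [-2.609, -1.744, 0.004]
ft_force: [0.1, 0.2, -1.5]
finger_gap: 0.149
finger_force: 61.3
```

```bash
python3 - <<'E'
from h import *
for c in("side","top"):
  b=grab_frame(c);print([(np.round(d["centre"],4),round(d["score"],2)) for d in models.pinpoint(c,"blue_lid")])
  if c=="side": cv2.imwrite("pics/g8.png",cv2.resize(b[160:280,345:445],(500,600))[:,:,::-1])
s=bot.sense();print(s["tool_pos"],s["finger_gap"])
p=s["tool_pos"];z=p[2]-.0645
f=lambda w:((proj("side",w)-[345,160])*5).round(0).tolist()
print(f(corners(p,67.5,.104,.07,z)),f(corners(p,67.5,.104,.07,z+.06)))
for q in ((.645,-.1145),): print(f(corners(q,67.6,.104,.07,0)),f(corners(q,67.6,.104,.07,.026)),f(corners(q,67.6,.09,.056,.042)))
goto(.645,-.1145,.092,67.6)
E
```

```text
[(array([ 0.6454, -0.112 ,  0.121 ]), 0.65)]
[(array([ 0.6385, -0.1125,  0.1209]), 0.72)]
[ 0.64324997 -0.11308623  0.18743168] 0.15349331535549907
[[153.0, 211.0], [309.0, 208.0], [346.0, 364.0], [178.0, 367.0]] [[160.0, 103.0], [322.0, 100.0], [361.0, 253.0], [187.0, 256.0]]
[[143.0, 412.0], [289.0, 409.0], [322.0, 568.0], [166.0, 572.0]] [[146.0, 372.0], [294.0, 369.0], [328.0, 528.0], [169.0, 531.0]] [[164.0, 356.0], [284.0, 354.0], [313.0, 491.0], [186.0, 494.0]]
t 21.45 travel [-0.0016  0.0054  0.2386] turn [ 0.     -0.     -0.0004] j6 0.1
```

View pics/g8.png

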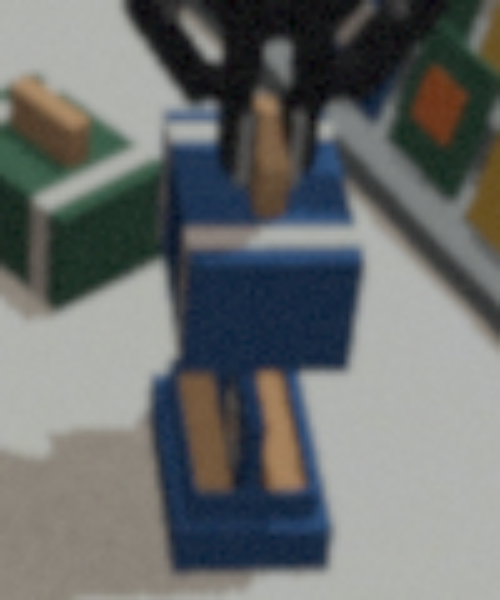

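The lid hangs level over the blue box: lid lower near edge (182–347,367), box lower near edge (175–325,570). The box is about 2–3 mm further along +x than the tool, so I correct for that on the way down.

```bash
python3 - <<'E'
from h import *
goto(.646,-.115,.092,67.6)
E
```

```text
t 21.45 travel [-0.0018  0.0082  0.2386] turn [ 0.     -0.     -0.0004] j6 0.1
```

Request:
arm_command(turn=[[0, 0, 0], [0, 0, 0], [0, 0, 0], [0, 0, 0], [0, 0, 0], [0, 0, 0], [0, 0, 0], [0, 0, 0], [0, 0, 0], [0, 0, 0], [0, 0, 0], [0, 0, 0]], travel=[[-0.002, 0.008, 0.03], [-0.002, 0.008, 0.08], [-0.002, 0.008, 0.12], [-0.002, 0.008, 0.15], [-0.002, 0.008, 0.17], [-0.002, 0.008, 0.185], [-0.002, 0.008, 0.2], [-0.002, 0.008, 0.215], [-0.002, 0.008, 0.228], [-0.002, 0.008, 0.238], [-0.002, 0.008, 0.238], [-0.002, 0.008, 0.238]], gripper=[0, 0, 0, 0, 0, 0, 0, 0, 0, 0, 0, 0])

```text
time_s: 22.45
tool_pos: [0.6466, -0.1158, 0.0924]
tcp_rot: [2.612, 1.746, 0.0]
ft_force: [-0.2, -0.4, -1.7]
finger_gap: 0.147
finger_force: 61.4
```

```bash
python3 - <<'E'
from h import *
for c in("side","top"):
  b=grab_frame(c);print([(np.round(d["centre"],4),round(d["score"],2)) for d in models.pinpoint(c,"blue_lid")])
s=bot.sense();print(s["tool_pos"],s["ft_force"],s["torque"])
E
```

```text
[(array([ 0.6459, -0.1147,  0.0262]), 0.79)]
[(array([ 0.6439, -0.1187,  0.0298]), 0.92)]
[ 0.64656942 -0.11580371  0.09247487] [-1.07490967  0.6504425  -1.78595039] [-0.01352388  0.01941812  0.02346161]
```

Only the lid's own weight is felt and the height is right. I lower the last bit, release and retreat upward.

Request:
arm_command(turn=[[0, 0, 0], [0, 0, 0], [0, 0, 0], [0, 0, 0], [0, 0, 0], [0, 0, 0], [0, 0, 0], [0, 0, 0], [0, 0, 0], [0, 0, 0], [0, 0, 0], [0, 0, 0]], travel=[[0, 0, 0.006], [0, 0, 0.006], [0, 0, 0.006], [0, 0, 0.006], [0, 0, 0.006], [0, 0, 0.006], [0, 0, 0.006], [0, 0, -0.03], [0, 0, -0.08], [0, 0, -0.15], [0, 0, -0.22], [0, 0, -0.3]], gripper=[0, 0, 0, 0.5, 0.5, 0.5, 0.5, 0.5, 0.5, 0.5, 0.5, 0.5])

```text
time_s: 23.65
tool_pos: [0.6458, -0.1156, 0.2133]
tcp_rot: [-2.611, -1.745, 0.001]
ft_force: [-0.1, -0.0, 0.2]
finger_gap: 0.497
finger_force: 0.0
```

Request:
arm_command(turn=[[0, 0, 0], [0, 0, 0], [0, 0, 0], [0, 0, 0], [0, 0, 0], [0, 0, 0], [0, 0, 0], [0, 0, 0]], travel=[[0.05, -0.05, -0.05], [0.12, -0.12, -0.1], [0.2, -0.2, -0.15], [0.27, -0.27, -0.2], [0.35, -0.35, -0.2], [0.4, -0.4, -0.2], [0.4, -0.4, -0.2], [0.4, -0.4, -0.2]], gripper=[0.5, 0.5, 0.5, 0.5, 0.5, 0.5, 0.5, 0.5])

```text
time_s: 24.32
tool_pos: [0.5591, 0.0952, 0.2938]
tcp_rot: [2.607, 1.75, 0.003]
ft_force: [-0.3, -1.5, -0.0]
finger_gap: 0.502
finger_force: 0.0
```

```bash
python3 - <<'E'
from h import *
for c in("side","top"):
  b=grab_frame(c)
  for t in("red_lid","red_box","blue_lid","blue_box","green_lid","ribbon"):print(t,[(np.round(d["centre"],3),round(d["score"],2)) for d in models.pinpoint(c,t)][:1])
  if c=="side": cv2.imwrite("pics/g9.png",cv2.resize(b[160:400,280:480],(500,600))[:,:,::-1])
E
```

```text
red_lid [(array([ 0.482, -0.322,  0.03 ]), 0.7)]
red_box [(array([ 0.482, -0.32 ,  0.001]), 0.58)]
blue_lid [(array([ 0.648, -0.114,  0.024]), 0.85)]
blue_box [(array([ 0.648, -0.112,  0.003]), 0.62)]
green_lid [(array([0.643, 0.092, 0.002]), 0.56)]
ribbon [(array([ 0.657, -0.309, -0.002]), 0.69)]
red_lid [(array([ 0.486, -0.32 ,  0.028]), 0.9)]
red_box []
blue_lid [(array([ 0.644, -0.116,  0.028]), 0.73)]
blue_box [(array([ 0.645, -0.114, -0.002]), 0.47)]
green_lid []
ribbon [(array([ 0.652, -0.308, -0.   ]), 0.84)]
```

View pics/g9.png

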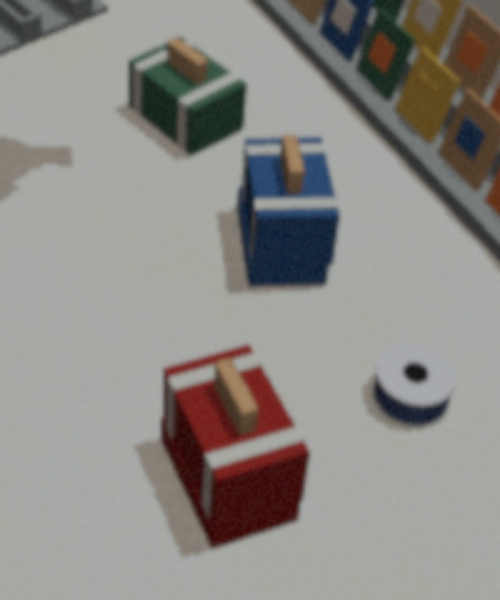

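Both boxes are closed, level and flush, with blue at (290,210) and red at (235,445). The green lid and the ribbon spool are unmoved, so I hand the job in.

```bash
python3 -c "
from workcell import bot
print(bot.sign_off())"
```

```text
the job is handed in; nothing more can be done
None
```

The job is handed in, with no verdict returned: the red plaque stands in the red box, and the final pictures show both boxes closed with their own lids, level and flat, and the green lid and ribbon spool in place; I did not re-check the yellow and green plaques after the red one was lifted out, when they were in place.

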